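Lay up a microsurgery practice board

TASK

Lay up the beige practice board for a right-handed trainee seated at the robot's place: the dish in the middle of the board, the green forceps to the left of the dish, half-way between it and the board's left edge, the gold scissors on the right, just inside the board's right edge, and the red needle holder half-way between the dish and the scissors. All three instruments lie flat on the board alongside the dish, square to the board's back edge with their tips pointing away from the trainee. Stand the spray bottle upright on the desk mat just behind the middle of the board's back edge; set everything down gently without dropping it, and leave the jar, bowl, marker and clip box where they are.

Things in the scene. Friction and masses are not known exactly. Their poses are not given: they have to be found in the camera images.
- board: The practice board: beige foam tile 190 (x) by 280 (y) by 10 mm thick, firmly stuck to the table, with small jigsaw tabs 12 mm long on the front, left and right edges and a straight back edge. Origin at the centre of its underside; x points away from the robot's side to its straight back edge (95 mm off), y to its left edge (140 mm off, without tabs), z up. Its top is 10 mm above the table.
- dish_mid (a point): Round white dish 60 mm across and 14 mm high with a dark green lining, grip it across the outside. Point at its centre, half-way up. Starts on the white tray, whose top is 6 mm above the table; the tall bottle may stand only 88 mm away, centre to centre.
- forceps_mid (a point): Micro forceps with green handles (mm): Rigid, 130 long, 9 high, lying flat. Point at the middle of its length, half-way up; x runs along it towards the tips, z up. Sides parallel and 13 apart from 65 behind to 30 ahead of this point, then a slim tip; balances within 15 of this point. Starts on the blue mat, whose top is 8 above the table, beside the other two instruments, about 48 apart, in any order, tips away from the robot.
- needle_holder_mid (a point): Micro needle holder with red handles and a round steel joint near the tips (mm): Rigid, 130 long, 9 high, lying flat. Point at the middle of its length, half-way up; x runs along it towards the tips, z up. Sides parallel and 13 apart from 65 behind to 30 ahead of this point, then a slim tip; balances within 15 of this point. Starts on the blue mat, whose top is 8 above the table, beside the other two instruments, about 48 apart, in any order, tips away from the robot.
- scissors_mid (a point): Spring scissors with gold handles and steel blades (mm): Rigid, 130 long, 9 high, lying flat. Point at the middle of its length, half-way up; x runs along it towards the tips, z up. Sides parallel and 16 apart from 65 behind to 30 ahead of this point, then a slim tip; balances within 15 of this point. Starts on the blue mat, whose top is 8 above the table, beside the other two instruments, about 48 apart, in any order, tips towards the robot, head to tail with the others.
- bottle_mid (a point): Small spray bottle, pale body and black spray head, upright, 110 mm high, 40 mm across up to 84 mm above its foot, narrower above. Point on its axis half-way up (55 mm above its foot); grip it about 15 mm above this point so that the gripper clears its top. Starts on the white tray, whose top is 6 mm above the table; it is to end on the table (the dark desk mat adds no height).
- jar_mid (a point): Amber jar with a white lid, 60 mm across, 57 mm high, behind the board to one side. Point at its centre. To be left alone.
- gallipot_mid (a point): Small steel bowl, 64 mm across, 32 mm high, behind the board to the other side. Point at its centre, half-way up. To be left alone.
- marker_mid (a point): Blue-capped marker pen, 130 mm long, 14 mm thick, lying in front of a tray near the robot. Point at its centre. To be left alone.
- clip_box_mid (a point): Orange box for vessel clips, 40 by 30 by 16 mm, on the white tray with the dish and the bottle, at least 80 mm from either, centre to centre. Point at its centre. To be left alone.

How it is judged:
By the outcome, as a careful person would: the job done as asked, in the order asked, and still so for the second after the job is handed in, with the robot touching nothing.
It also fails if it takes over 112 s, if anything falls off the work surface, if the arm or the gripper's body presses on something with over 40 N, if the wrist force passes 120 N, or if a joint passes its speed limit or range.

ROBOT

A 6-joint arm with a two-finger parallel gripper is mounted at the origin on the work surface. World frame = base frame: x ahead of the robot, y to its left, z up, the work surface at z = 0. Lengths are in m, angles in rad, forces in N, time in s.
With the tool pointing down it reaches from about 0.325 to 0.775 m from the base axis. Payload 5.5 kg.
Tool frame: the origin (TCP) lies between the finger pads; the fingertips stand 8 mm ahead of it and the grasp point (between the pads) lies 11 mm behind it (tcp_to_tips is the distance from the TCP to the fingertips, in m); z points along the fingers, y is the direction in which the jaws open and shut (so a half turn about z gives the same grasp; the last joint's range is limited). The gripper opens to 88 mm and grips with 3 to 60 N. Pads are 20 mm wide; open, the fingers measure 115 mm over their backs; the gripper's body (75 mm by 178 mm) begins 61 mm behind the grasp point.
Start: joints at [-1.21, 0.091, 1.231, -0, 1.82, -0.057], TCP at [0.243, -0.548, 0.231] pointing down, gripper open.
Joint ranges: [-2.87, 2.87], [-0.86, 2.18], [0.17, 2.46], [-1.51, 4.65], [0.06, 2.69], [-2.65, 2.65]. Speed limits (rad/s): [2.57, 2.57, 3.01, 3.14, 3.14, 3.14].

INTERFACE

Orientations are given as a unit quaternion [w, x, y, z].
In Python, from bench import * gives the robot as it stands. Calls block until the motion is done:
- move_to(position, orientation): joint-space move of the TCP to a pose.
- move_l(position, speed=0.15, orientation=None): straight line of the TCP; orientation=None keeps the orientation; speed is the mean speed in m/s.
- movej(angles): joint-space move.
- gripper_open() and close(): open the fingers fully, or close them until they stop; the grip force is fixed at half the most.
- hold(seconds).
- inverse_kinematics(position, orientation): joint angles nearest the present ones, or None.
- state(): the state.
- get_image(name): name is "scene" or "top" or "wrist"; returns a dict with "frame" (480x640x3 uint8, blue, green, red), "depth" (480x640 float32, m along the optical axis (not along the pixel's ray), 0 where there is no reading), "camera_matrix" (3x3 intrinsics, pixels), "view" (4x4, takes a point from world to camera coordinates). Camera axes: x right, y up, looking along -z (the intrinsics and any distortion apply to the point x, -y, -z); pixel columns grow to the right and rows downward; lengths in m; the calibration is good to about 2 mm. A picture is of the moment at which its call begins.
A pose or a line that the arm cannot do raises IKError and nothing moves.
- job_done(): hands the job in, once; it reports no verdict.
The state is a dict: "time": time; "joint_pos": joint angles; "dq": joint speeds; "joint_torque": joint torques, N m; "ee_pos": TCP position; "ee_rot": TCP orientation; "ft_force": force on the tool from outside, world axes, zero at the start; "moment": the same for the moment, N m; "finger_gap": finger opening in m.
Only numpy, scipy, OpenCV 4.12 (cv2) and the standard library are available. Lean on these libraries where they do the work, as an engineer would, in place of code of your own. Each camera call takes 0.05 s, during which the arm holds its last target.

## Working session

There is one attempt and no reset: what is moved stays moved. The work goes in short steps, each a Python script; the robot and the scene stay as the last script left them, time stands still between calls to the robot, and variables do not carry over. Pictures are saved under pics/ and viewed, and the job is handed in when it is done.

```bash
ls; mkdir -p pics; python3 - <<'E'
from bench import *
import cv2,numpy as np
for n in("scene","top","wrist"):
    d=get_image(n); cv2.imwrite(f"pics/a_{n}.png",d["frame"]); np.savez(f"a_{n}.npz",**d)
    print(n,d["camera_matrix"].tolist(),np.round(d["view"],4).tolist(),d.keys())
s=state();print(s["time"],s["ee_rot"],s["finger_gap"],s["ft_force"])
E
```

```text
pics
scene [[523.0477990045208, 0.0, 316.4010899850207], [0.0, 523.0477990045208, 246.96535578020385], [0.0, 0.0, 1.0]] [[-0.6673, 0.7448, 0.004, 0.3298], [-0.6096, -0.5491, 0.5717, 0.2646], [0.428, 0.3791, 0.8204, -1.38], [0.0, 0.0, 0.0, 1.0]] dict_keys(['frame', 'depth', 'camera_matrix', 'view'])
top [[539.7889520862723, 0.0, 328.56520417660283], [0.0, 539.7889520862723, 234.11652399043658], [0.0, 0.0, 1.0]] [[-0.0269, -0.9996, -0.0067, 0.0367], [0.9808, -0.0277, 0.1929, -0.5318], [-0.193, -0.0014, 0.9812, -1.1428], [0.0, 0.0, 0.0, 1.0]] dict_keys(['frame', 'depth', 'camera_matrix', 'view'])
wrist [[377.60112453284154, 0.0, 319.3862163093516], [0.0, 377.60112453284154, 236.80083685455844], [0.0, 0.0, 1.0]] [[0.4059, -0.9139, -0.0027, -0.5985], [0.8762, 0.3899, -0.2832, 0.0342], [0.2598, 0.1126, 0.9591, -0.3916], [0.0, 0.0, 0.0, 1.0]] dict_keys(['frame', 'depth', 'camera_matrix', 'view'])
0.15 [-7.46830126e-04  9.78256758e-01  2.07396118e-01 -9.33194229e-05] 0.08820902811060037 [-0.00559251  0.20574548  0.89093018]
```

View pics/a_top.png

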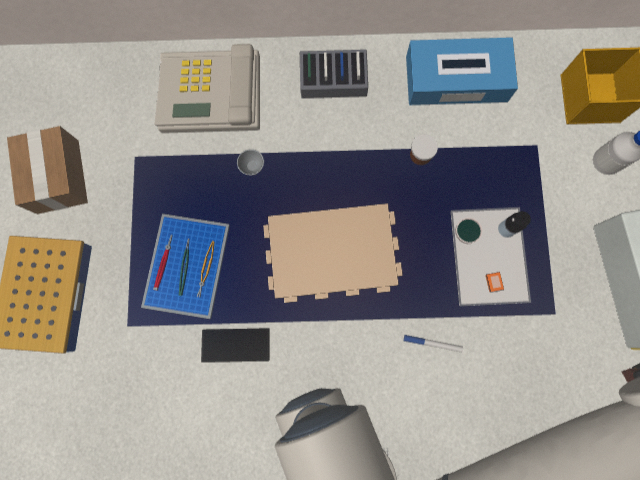

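View pics/a_scene.png

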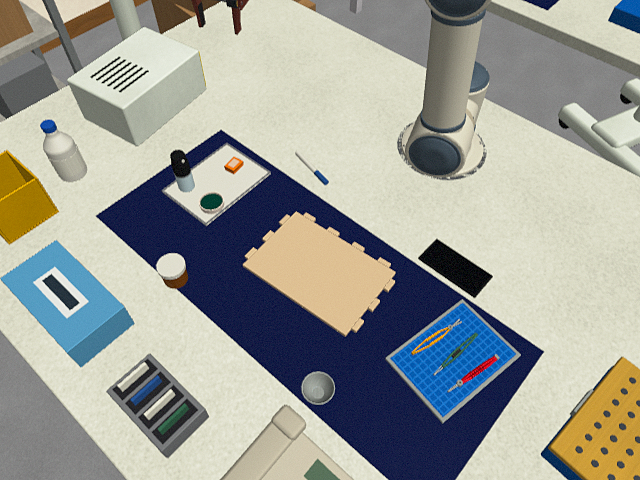

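View pics/a_wrist.png

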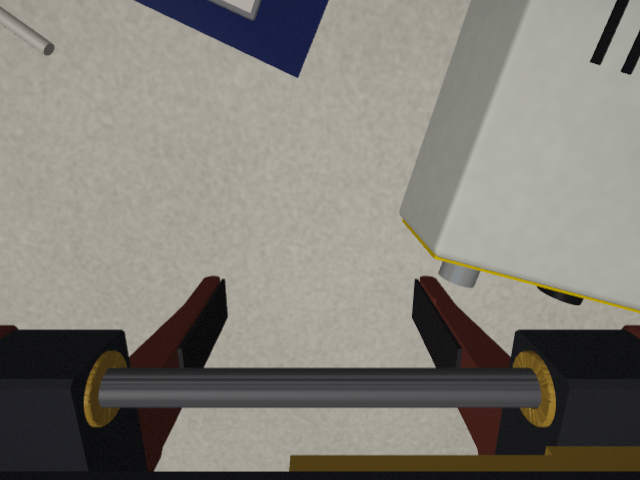

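The board is centred near top pixel (335,250). The instruments on the blue mat run left to right needle holder, forceps, scissors, at about (162,262), (185,267) and (206,268). The dish is at (469,231), the bottle at (516,222) and the box at (495,282). Next I'll rectify the views and measure.

```bash
cat > vis.py <<'E'
import numpy as np,cv2
def proj(d,P):
    P=np.atleast_2d(P); V=d["view"]; c=P@V[:3,:3].T+V[:3,3]
    c=c*[1,-1,-1]; u=c@d["camera_matrix"].T
    return u[:,:2]/u[:,2:]
def ortho(d,x0,x1,y0,y1,z,s=0.0005):
    "image: up=+x, left=+y ; returns warped, px->world fn"
    w=int((y1-y0)/s);h=int((x1-x0)/s)
    W=np.array([[x1,y1,z],[x1,y0,z],[x0,y0,z],[x0,y1,z]])
    p=proj(d,W).astype(np.float32)
    q=np.float32([[0,0],[w,0],[w,h],[0,h]])
    H=cv2.getPerspectiveTransform(p,q)
    im=cv2.warpPerspective(d["frame"],H,(w,h),flags=cv2.INTER_CUBIC)
    return im,(lambda uv:np.c_[x1-np.atleast_2d(uv)[:,1]*s,y1-np.atleast_2d(uv)[:,0]*s])
def xyz(d):
    K=d["camera_matrix"];V=d["view"];z=d["depth"]
    v,u=np.mgrid[:480,:640]
    c=np.stack([(u-K[0,2])/K[0,0]*z,-(v-K[1,2])/K[1,1]*z,-z],-1)
    return (c-V[:3,3])@V[:3,:3]
E
python3 - <<'E'
import numpy as np,cv2
from vis import *
for n in("top","scene"):
    d=dict(np.load(f"a_{n}.npz")); X=xyz(d); hsv=cv2.cvtColor(d["frame"],cv2.COLOR_BGR2HSV)
    H,S,V=[hsv[...,i].astype(int) for i in range(3)]
    # board in ortho at z=.010
    im,w=ortho(d,.3,.75,-.25,.35,.010,.001)
    cv2.imwrite(f"pics/o_board_{n}.png",im)
    def stat(name,m):
        m=m&(d["depth"]>0); P=X[m]; v,u=np.nonzero(m)
        print(n,name,m.sum(),"px",u.mean().round(),v.mean().round(),"med",np.round(np.median(P,0),3),"min",np.round(np.percentile(P,2,axis=0),3),"max",np.round(np.percentile(P,98,axis=0),3))
    inr=(X[...,0]>.2)&(X[...,0]<.8)&(abs(X[...,1])<.5)
    stat("board",inr&(H>8)&(H<18)&(S>60)&(S<140)&(V>150))
    stat("red",inr&((H<6)|(H>174))&(S>150)&(X[...,1]>.15))
    stat("orange",inr&(S>150)&(H>3)&(H<18)&(X[...,1]<-.15))
    stat("green",inr&(H>60)&(H<95)&(S>80)&(V<120))
    stat("gold",inr&(H>15)&(H<32)&(S>110)&(X[...,1]>.1))
    stat("tall",inr&(X[...,2]>.06)&(X[...,1]<-.2))
    stat("mid",inr&(X[...,2]>.025)&(X[...,2]<.06)&(X[...,1]>0))
    stat("mid-",inr&(X[...,2]>.04)&(X[...,2]<.065)&(X[...,1]<0)&(X[...,0]>.55))
E
```

```text
top board 10626 px 334.0 252.0 med [0.498 0.014 0.009] min [ 0.405 -0.129  0.004] max [0.595 0.154 0.015]
top red 154 px 161.0 268.0 med [0.472 0.402 0.015] min [0.434 0.39  0.011] max [0.511 0.415 0.02 ]
top orange 121 px 493.0 281.0 med [ 0.42  -0.341  0.022] min [ 0.402 -0.361  0.016] max [ 0.44  -0.329  0.025]
top green 486 px 397.0 241.0 med [ 0.534 -0.291  0.015] min [ 0.419 -0.319  0.01 ] max [0.561 0.36  0.021]
top gold 115 px 207.0 262.0 med [0.483 0.298 0.016] min [0.442 0.286 0.011] max [0.527 0.312 0.021]
top tall 1835 px 597.0 359.0 med [ 0.225 -0.341  0.527] min [ 0.201 -0.478  0.065] max [ 0.554 -0.289  0.555]
top mid 252 px 231.0 148.0 med [0.736 0.221 0.031] min [0.682 0.169 0.026] max [0.8   0.407 0.06 ]
top mid- 561 px 425.0 148.0 med [ 0.726 -0.2    0.056] min [ 0.699 -0.23   0.047] max [ 0.754 -0.173  0.061]
scene board 1857 px 321.0 267.0 med [0.499 0.028 0.011] min [ 0.401 -0.344  0.006] max [0.599 0.165 0.023]
scene red 234 px 477.0 362.0 med [0.472 0.402 0.016] min [0.286 0.216 0.008] max [0.512 0.415 0.02 ]
scene orange 426 px 207.0 190.0 med [ 0.441 -0.329  0.024] min [ 0.221 -0.499  0.005] max [ 0.755 -0.175  0.316]
scene green 680 px 358.0 255.0 med [0.467 0.203 0.015] min [ 0.267 -0.37   0.006] max [0.559 0.359 0.112]
scene gold 189 px 434.0 330.0 med [0.477 0.296 0.015] min [0.28  0.2   0.007] max [0.53  0.312 0.02 ]
scene tall 744 px 201.0 108.0 med [ 0.537 -0.386  0.116] min [ 0.219 -0.499  0.06 ] max [ 0.716 -0.215  0.323]
scene mid 269 px 318.0 384.0 med [0.703 0.191 0.031] min [0.682 0.169 0.025] max [0.742 0.229 0.035]
scene mid- 699 px 172.0 257.0 med [ 0.728 -0.2    0.058] min [ 0.554 -0.381  0.042] max [ 0.757 -0.173  0.062]
```

```bash
python3 - <<'E'
import numpy as np,cv2
from vis import *
d=dict(np.load("a_top.npz"))
im,w=ortho(d,.36,.62,.2,.46,.0125,.0005);cv2.imwrite("pics/o_mat.png",im)
im,w=ortho(d,.38,.62,-.42,-.18,.02,.0005);cv2.imwrite("pics/o_tray.png",im)
E
```

```text
(no output)
```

View pics/o_mat.png

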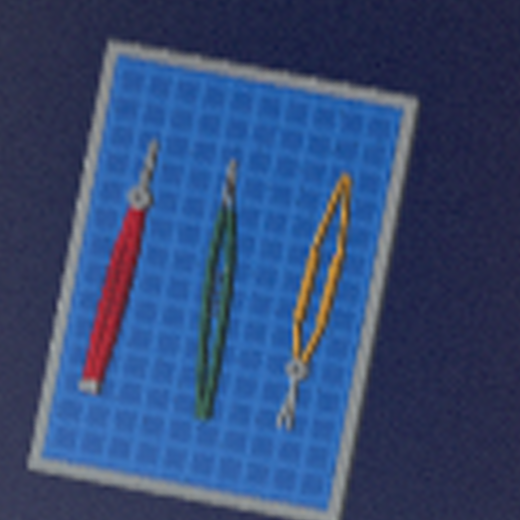

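View pics/o_tray.png

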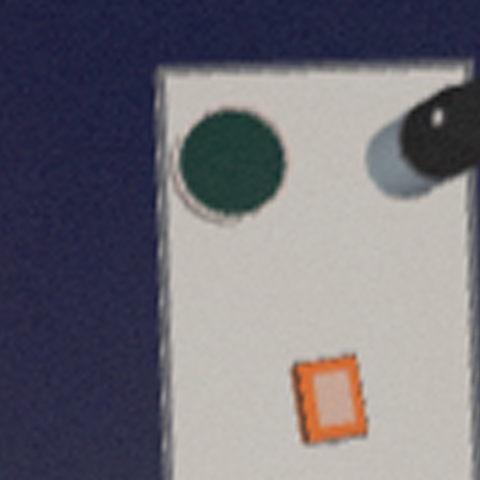

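View pics/o_board_top.png

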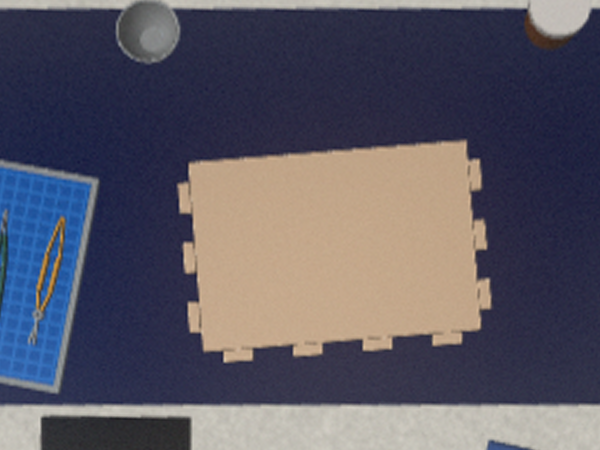

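The rectified views at 0.5 mm/px give these positions:
- **Needle holder:** (90,390) to tip (153,142).
- **Forceps:** (202,418) to tip (232,160).
- **Scissors:** end at (345,175), tip at (285,425).
- **Dish:** centred at (233,162).
- **Board:** slightly yawed, with its back edge from (189,163) to (466,141) at 1 mm/px.

Next I'll fit these numerically.

```bash
cat > meas.py <<'E'
import numpy as np,cv2
from vis import *
from scipy.optimize import least_squares
def board(d):
    s=.0005
    im,w=ortho(d,.3,.75,-.25,.35,.010,s)
    hsv=cv2.cvtColor(im,cv2.COLOR_BGR2HSV).astype(int)
    m=((hsv[...,0]>5)&(hsv[...,0]<20)&(hsv[...,1]>50)&(hsv[...,1]<150)&(hsv[...,2]>140)).astype(np.uint8)
    m[:, :280]=0; 
    m=cv2.morphologyEx(m,cv2.MORPH_CLOSE,np.ones((9,9)))
    n,l,st,_=cv2.connectedComponentsWithStats(m); m=(l==1+np.argmax(st[1:,4])).astype(np.uint8)
    m=cv2.morphologyEx(m,cv2.MORPH_OPEN,np.ones((61,61)))  # rough without tabs
    c,_=cv2.findContours(m,cv2.RETR_EXTERNAL,cv2.CHAIN_APPROX_NONE)
    P=w(max(c,key=len)[:,0,:].astype(float)+.5)
    def f(p):
        a=p[2];q=(P-p[:2])@np.array([[np.cos(a),-np.sin(a)],[np.sin(a),np.cos(a)]])
        e=np.abs(q)-[.095,.14]; return np.max(e,1)
    r=least_squares(f,[.498,.012,.08],loss="soft_l1",f_scale=.001)
    return r.x,np.median(abs(r.fun))
if __name__=="__main__":
    for n in("top","scene"):
        d=dict(np.load(f"a_{n}.npz")); print(n,board(d))
        X=xyz(d); 
        for nm,c,r,zl in(("bottle",(.54,-.386),.02,(.03,.085)),("dish",(.539,-.2965),.03,(.008,.022)),("jar",(.73,-.2),.03,(.015,.06)),("pot",(.71,.2),.032,(.01,.034))):
            R=np.hypot(X[...,0]-c[0],X[...,1]-c[1]); m=(R<r+.02)&(X[...,2]>zl[0])&(X[...,2]<zl[1])&(d["depth"]>0)
            P=X[m][:,:2]
            if len(P)<20: print(nm,len(P));continue
            (cx,cy),rr=cv2.minEnclosingCircle(P.astype(np.float32))
            m2=m&(X[...,2]<zl[1]-.004); Q=X[m2][:,:2]
            g=least_squares(lambda p:np.hypot(*(Q-p).T)-r,c,loss="soft_l1",f_scale=.002).x if len(Q)>10 else None
            print(n,nm,len(P),"encl",round(cx,4),round(cy,4),round(rr,4),"side",g,len(Q),"med",np.median(P,0))
E
python3 meas.py
python3 - <<'E'
import numpy as np,cv2
from vis import *
for n in("top","scene"):
    d=dict(np.load(f"a_{n}.npz"))
    im,w=ortho(d,.36,.62,.2,.46,.014,.0005)
    hsv=cv2.cvtColor(im,cv2.COLOR_BGR2HSV).astype(int);H,S,V=[hsv[...,i] for i in range(3)]
    inner=np.ones_like(H,bool)
    for nm,m in(("red",((H<8)|(H>170))&(S>110)),("green",(H>55)&(H<98)&(V<130)&(S>60)),("gold",(H>12)&(H<35)&(S>110))):
        m=m.astype(np.uint8); m=cv2.morphologyEx(m,cv2.MORPH_CLOSE,np.ones((15,15)))
        k,l,st,_=cv2.connectedComponentsWithStats(m); i=1+np.argmax(st[1:,4]); v,u=np.nonzero(l==i)
        P=w(np.c_[u,v]+.5); c=P.mean(0); U=np.linalg.svd(P-c,full_matrices=False)[2][0]; U*=np.sign(U[0])
        t=(P-c)@U; print(n,nm,len(P),"c",c.round(4),"yaw",np.degrees(np.arctan2(U[1],U[0])).round(2),"ext",t.min().round(4),t.max().round(4),"rear",(c+U*t.min()).round(4),"front",(c+U*t.max()).round(4))
    cv2.imwrite(f"pics/o_mat2_{n}.png",im)
E
```

```text
top (array([0.50348365, 0.01547407, 0.07751311]), np.float64(0.0008189660113858549))
top bottle 166 encl 0.5408 -0.3842 0.0199 side [ 0.54200821 -0.38638353] 154 med [ 0.53131631 -0.37058085]
top dish 648 encl 0.5393 -0.297 0.0494 side [ 0.54270388 -0.29249077] 547 med [ 0.53837273 -0.29685158]
top jar 583 encl 0.7284 -0.201 0.0308 side [ 0.73136207 -0.20203506] 319 med [ 0.72351214 -0.19859226]
top pot 355 encl 0.7119 0.1997 0.0322 side [0.70438159 0.19666413] 284 med [0.72208129 0.2057355 ]
scene (array([0.50433833, 0.01596631, 0.07699004]), np.float64(0.0008281486364375562))
scene bottle 279 encl 0.544 -0.3833 0.0204 side [ 0.54180224 -0.38762067] 258 med [ 0.55151533 -0.37177914]
scene dish 616 encl 0.5395 -0.297 0.0493 side [ 0.54200617 -0.29862878] 454 med [ 0.54144718 -0.2954706 ]
scene jar 728 encl 0.7297 -0.2013 0.0315 side [ 0.72767047 -0.2044967 ] 294 med [ 0.73196504 -0.19222998]
scene pot 584 encl 0.7122 0.1982 0.0322 side [0.71928061 0.2040849 ] 432 med [0.70349402 0.19197888]
top red 3576 c [0.4721 0.4022] yaw -14.97 ext -0.0437 0.0447 rear [0.4299 0.4135] front [0.5153 0.3907]
top green 4514 c [0.4646 0.3522] yaw -6.83 ext -0.0542 0.0507 rear [0.4107 0.3586] front [0.5149 0.3461]
top gold 4028 c [0.4804 0.2992] yaw -14.13 ext -0.0425 0.0524 rear [0.4392 0.3096] front [0.5312 0.2864]
scene red 3785 c [0.4718 0.4027] yaw -14.85 ext -0.0446 0.0461 rear [0.4287 0.4142] front [0.5164 0.3909]
scene green 4589 c [0.4646 0.3521] yaw -6.64 ext -0.0558 0.0526 rear [0.4092 0.3585] front [0.5169 0.346 ]
scene gold 5137 c [0.4829 0.2986] yaw -13.99 ext -0.0465 0.0517 rear [0.4378 0.3098] front [0.5331 0.2861]
```

The fits from both cameras agree: board at (0.504, 0.0157), yaw 4.4°. The instruments are 48 mm apart, so a fully open, centred gripper would land on a neighbour. I'll pick the outer ones with the jaws shifted about 20 mm outward. Placing order is needle holder, forceps, scissors, dish, bottle, so the fingers always have room to open.

```bash
cat > act.py <<'E'
from bench import *
import numpy as np,cv2
from vis import *
B=np.array([.504,.0157]);YB=.0772
def q(a): return [0,float(np.cos(a/2)),float(np.sin(a/2)),0]   # a = heading of tool x
def off(p,a,fwd=0,left=0): return np.array(p)+fwd*np.array([np.cos(a),np.sin(a)])+left*np.array([-np.sin(a),np.cos(a)])
def bp(x,y): return off(B,YB,x,y)
def P(xy,z): return [float(xy[0]),float(xy[1]),float(z)]
def rep(t):
    s=state();print(t,"t",round(s["time"],2),"tcp",np.round(s["ee_pos"],4),"gap",round(s["finger_gap"],4),"F",np.round(s["ft_force"],1))
def pick(xy,a,z,up=.10,slow=.1):
    move_to(P(xy,z+.06),q(a)); rep("above")
    move_l(P(xy,z),slow); rep("down")
    close(); rep("closed"); move_l(P(xy,z+up),.25); rep("up")
def place(xy,a,z,up=.08,over=.05):
    move_to(P(xy,z+over),q(a)); rep("above")
    move_l(P(xy,z+.012),.15); move_l(P(xy,z),.04); rep("down")
    gripper_open(); rep("open"); move_l(P(xy,z+up),.25); rep("away")
def snap(n,name):
    d=get_image(n);cv2.imwrite(f"pics/{name}.png",d["frame"]);np.savez(f"{name}.npz",**d);return d
E
python3 - <<'E'
from act import *
psi=np.radians(-14.9); p=off([.487,.399],psi,-.010,.020)
pick(p,psi+np.pi,.0175)
d=snap("wrist","n_grip");snap("scene","n_grip_s")
E
```

```text
above t 3.67 tcp [0.483  0.4204 0.0777] gap 0.0879 F [-0.  -0.3 -0.2]
down t 4.42 tcp [0.4824 0.4208 0.0169] gap 0.0879 F [-0.8 -0.4 -0.5]
closed t 5.56 tcp [0.4825 0.4209 0.0175] gap 0.0128 F [0.6 0.5 0.3]
up t 6.11 tcp [0.4825 0.421  0.1175] gap 0.0121 F [-0.5  1.  -0.6]
```

View pics/n_grip.png

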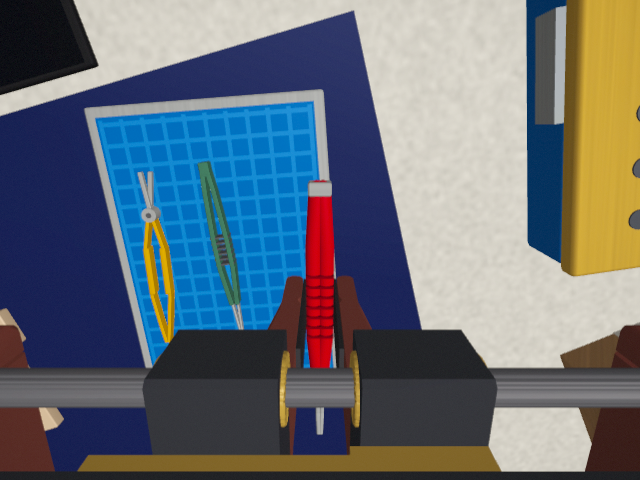

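View pics/n_grip_s.png

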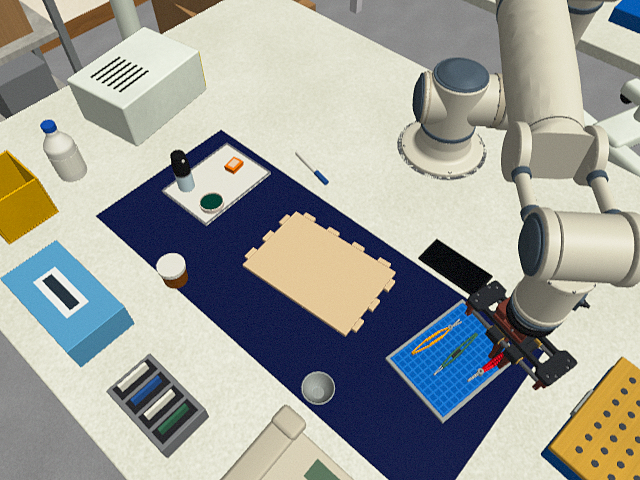

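The needle holder sits straight between the pads, butt at (320,183) in the wrist view, and the others are undisturbed. I'll measure its lengthwise offset from the butt and place it.

```bash
python3 - <<'E'
from act import *
d=dict(np.load("n_grip.npz"));X=xyz(d)
s=state();R=2*np.arctan2(s["ee_rot"][2],s["ee_rot"][1])
e=np.array([X[v,320] for v in range(178,192)]);
u=-np.array([np.cos(R),np.sin(R)])  # instrument fwd
for v,p in zip(range(178,192),e): print(v,p.round(4),((p[:2]-s["ee_pos"][:2])@u).round(4),((p[:2]-s["ee_pos"][:2])@[-u[1],u[0]]).round(4))
E
```

```text
178 [0.4416 0.4332 0.0071] -0.042 0.0022
179 [0.4421 0.433  0.0086] -0.0415 0.0022
180 [0.4286 0.4363 0.1124] -0.0553 0.0019
181 [0.4287 0.4362 0.115 ] -0.0553 0.0018
182 [0.4287 0.4362 0.1176] -0.0553 0.0018
183 [0.4293 0.4361 0.1162] -0.0546 0.0018
184 [0.4297 0.436  0.1164] -0.0542 0.0018
185 [0.4302 0.4359 0.1159] -0.0538 0.0018
186 [0.4305 0.4358 0.1166] -0.0535 0.0018
187 [0.407  0.4415 0.2715] -0.0776 0.0013
188 [0.4311 0.4356 0.1178] -0.0528 0.0018
189 [0.4317 0.4354 0.116 ] -0.0521 0.0018
190 [0.4321 0.4353 0.1164] -0.0518 0.0018
191 [0.4323 0.4353 0.1176] -0.0515 0.0018
```

```bash
python3 - <<'E'
from act import *
place(bp(-.010,-.0635),YB+np.pi,.0199)
psi=np.radians(-6.7); p=off([.475,.351],psi,-.010,.020)
pick(p,psi+np.pi,.0175)
snap("wrist","f_grip");snap("scene","f_grip_s")
E
```

```text
above t 7.93 tcp [ 0.4992 -0.0478  0.07  ] gap 0.0123 F [0.7 0.7 0.3]
down t 8.78 tcp [ 0.4989 -0.0484  0.0199] gap 0.0124 F [-0.9 -0.4  0.4]
open t 10.01 tcp [ 0.4989 -0.0484  0.0199] gap 0.0879 F [-0.4  0.3  0.4]
away t 10.47 tcp [ 0.4995 -0.0485  0.1009] gap 0.088 F [-0.9  0.5 -0.8]
above t 12.03 tcp [0.4679 0.3711 0.0773] gap 0.0875 F [0.5 0.1 0.5]
down t 12.78 tcp [0.4674 0.3718 0.017 ] gap 0.0879 F [0.3 1.3 1. ]
closed t 13.93 tcp [0.4674 0.3721 0.0175] gap 0.0128 F [-0.3 -0.6  0.3]
up t 14.47 tcp [0.4675 0.3721 0.1176] gap 0.0129 F [ 0.2  0.7 -1.1]
```

View pics/f_grip.png

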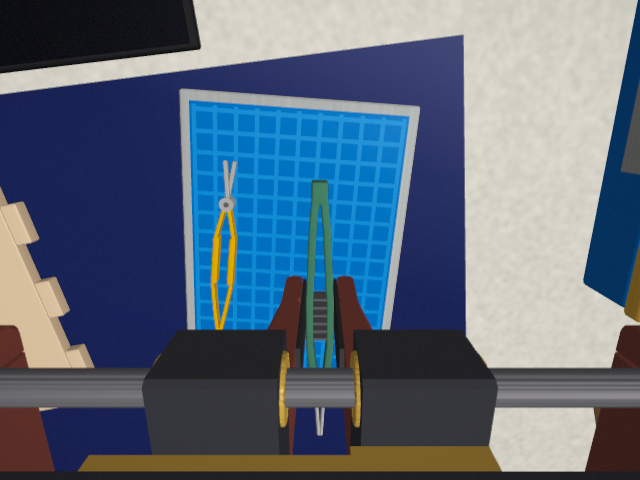

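View pics/f_grip_s.png

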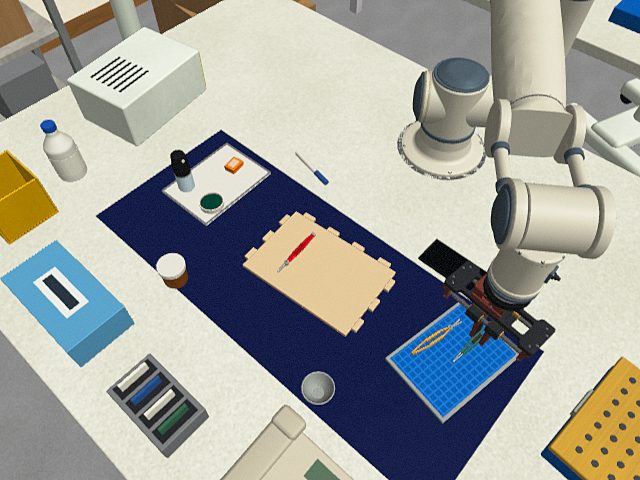

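The forceps are also straight, with the butt at row 181 as before, and the needle holder lies on the board. I'll place the forceps and pick the scissors.

```bash
python3 - <<'E'
from act import *
place(bp(-.010,.070),YB+np.pi,.0199)
d=snap("top","t2")
ps=np.radians(166.0)
print(inverse_kinematics(P(bp(0,-.129),.02),q(YB)))
pick(np.array([.469,.302]),ps,.0175)
snap("wrist","s_grip")
E
```

```text
above t 15.7 tcp [0.4887 0.0854 0.0698] gap 0.0125 F [ 0.4 -0.7 -0.4]
down t 16.55 tcp [0.4886 0.0847 0.0199] gap 0.0128 F [ 1.1 -0.5 -0.2]
open t 17.77 tcp [0.4887 0.0847 0.0199] gap 0.0876 F [ 0.  -0.3  0.2]
away t 18.23 tcp [0.4892 0.0848 0.1009] gap 0.0879 F [-0.2  1.1 -0.4]
[-2.80924814e-01 -4.35917124e-02  1.74368421e+00 -4.44089210e-16
  1.44150016e+00  1.21267151e+00]
above t 19.17 tcp [0.4687 0.3011 0.0765] gap 0.088 F [ 0.4  0.5 -1.2]
down t 19.92 tcp [0.4691 0.3017 0.0172] gap 0.0879 F [ 0.1 -0.8 -0.2]
closed t 21.02 tcp [0.469  0.302  0.0175] gap 0.0158 F [-0.1  0.6  0.2]
up t 21.57 tcp [0.4691 0.302  0.1176] gap 0.0158 F [-0.2 -0.8 -1.7]
```

View pics/s_grip.png

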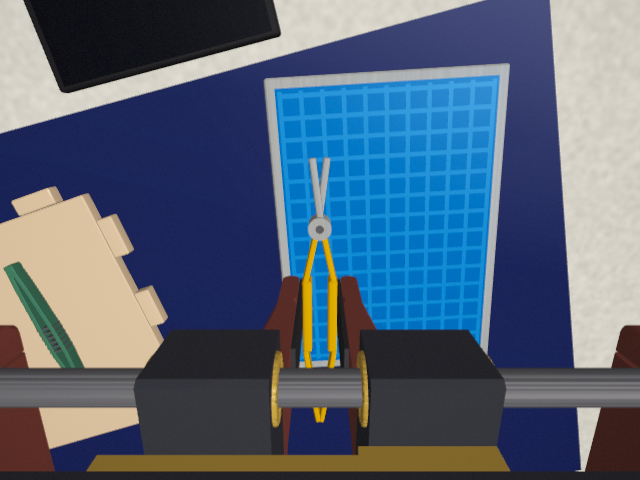

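View pics/t2.png

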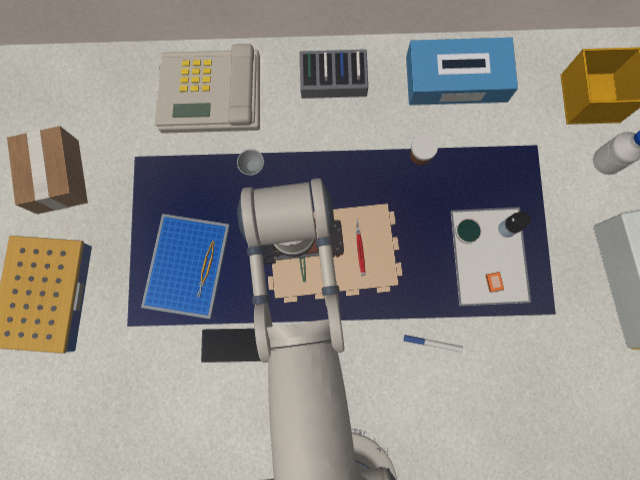

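The scissors are straight in the jaws, tips at rows 157–160. I'll measure their offset, then place them and check before going on to the dish.

```bash
python3 - <<'E'
from act import *
d=dict(np.load("s_grip.npz"));X=xyz(d)
s=state();R=2*np.arctan2(s["ee_rot"][2],s["ee_rot"][1]);u=np.array([np.cos(R),np.sin(R)])
b=[]
for v in range(154,166):
  for c in range(308,332):
    p=X[v,c]
    if .10<p[2]<.13: b.append((p[:2]-s["ee_pos"][:2])@u)
tip=np.percentile(b,97);print("tip",tip,max(b),len(b))
o=tip-.065
if abs(o)>.008: o=0;print("odd")
place(bp(-o,-.129),YB,.0199)
snap("wrist","s_placed")
E
```

```text
tip 0.06502434042312094 0.06507990609553108 128
above t 23.38 tcp [ 0.5139 -0.1124  0.0695] gap 0.0157 F [ 0.6 -1.  -0.6]
down t 24.23 tcp [ 0.5139 -0.1129  0.0199] gap 0.0157 F [ 0.2 -0.3  0.5]
open t 25.42 tcp [ 0.5139 -0.1129  0.0199] gap 0.0876 F [ 0.3 -0.4 -0.6]
away t 25.88 tcp [ 0.5145 -0.113   0.1009] gap 0.0879 F [-0.4 -0.6 -1.1]
```

View pics/s_placed.png

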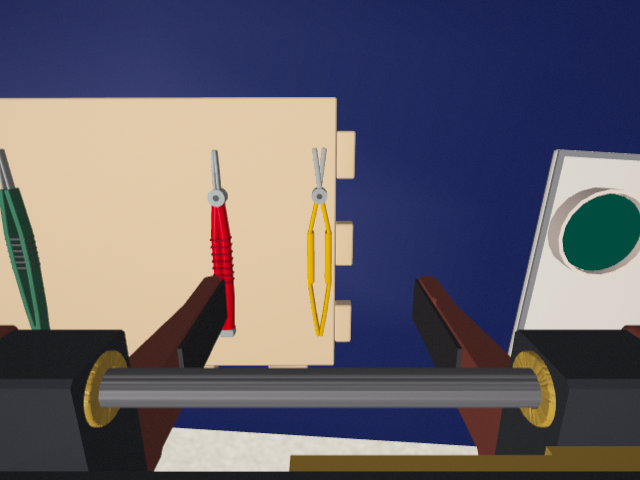

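```bash
cat > chk.py <<'E'
import sys
from act import *
def chk(d):
    # ortho in board frame: rotate via 4 corners
    s=.0005; z=.0145
    c=[bp(.11,.16),bp(.11,-.16),bp(-.11,-.16),bp(-.11,.16)]
    p=proj(d,np.c_[np.array(c),[z]*4]).astype(np.float32)
    im=cv2.warpPerspective(d["frame"],cv2.getPerspectiveTransform(p,np.float32([[0,0],[640,0],[640,440],[0,440]])),(640,440),flags=cv2.INTER_CUBIC)
    hsv=cv2.cvtColor(im,cv2.COLOR_BGR2HSV).astype(int);H,S,V=[hsv[...,i] for i in range(3)]
    U=np.arange(640)[None,:]; 
    for nm,m in(("red",((H<5)|(H>174))&(S>150)),("green",(H>45)&(H<98)&(S>70)&(U<250)),("gold",(H>18)&(H<32)&(S>140)&(U>500)),("dish",(H>60)&(H<98)&(S>70)&(U>240)&(U<400))):
        m=cv2.morphologyEx(m.astype(np.uint8),cv2.MORPH_CLOSE,np.ones((21,21)))
        k,l,st,_=cv2.connectedComponentsWithStats(m)
        if k<2: print(nm,"none");continue
        i=1+np.argmax(st[1:,4]);v,u=np.nonzero(l==i);x=.11-(v+.5)*s;y=.16-(u+.5)*s
        f=np.polyfit(x,y,1);print(nm,len(v),"x",x.min().round(4),x.max().round(4),"y mean",y.mean().round(4),"y@0",f[1].round(4),"yaw deg",np.degrees(np.arctan(f[0])).round(2))
    return im
E
python3 - <<'E'
from chk import *
cv2.imwrite("pics/c1.png",chk(dict(np.load("s_placed.npz"))))
from meas import board
print(board(dict(np.load("s_placed.npz"))))
E
```

```text
red 4289 x -0.0618 0.0298 y mean -0.0609 y@0 -0.0618 yaw deg -3.68
green 6631 x -0.0623 0.0392 y mean 0.0711 y@0 0.071 yaw deg -0.19
gold 4928 x -0.0667 0.0302 y mean -0.1285 y@0 -0.1285 yaw deg 0.03
dish none
(array([0.50273291, 0.03339756, 0.07489187]), np.float64(0.01641033792306923))
```

View pics/c1.png

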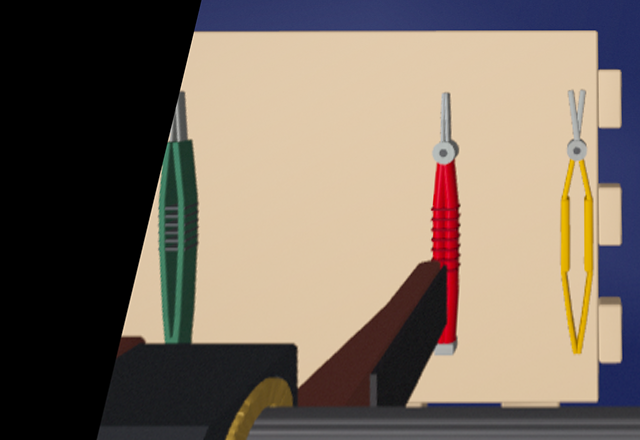

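In the rectified wrist view the needle holder is straight at u≈446 (y≈−63 mm). The scissors are straight at u≈577 (−128.5 mm), about 2 mm inside the edge at u≈597. Next is the dish, gripped with the jaws along x to clear the bottle and the instruments.

```bash
python3 - <<'E'
from act import *
move_to(P([.539,-.297],.16),q(np.pi/2))
pick(np.array([.539,-.297]),np.pi/2,.0160)
snap("wrist","d_grip")
place(bp(0,0),YB+np.pi/2,.0201,up=.12,over=.06)
snap("wrist","d_placed"); snap("scene","d_scene")
E
```

```text
above t 27.93 tcp [ 0.5386 -0.2964  0.0756] gap 0.0876 F [-0.3  0.8 -0.1]
down t 28.68 tcp [ 0.5392 -0.2972  0.0163] gap 0.088 F [ 0.6 -0.3  0.2]
closed t 29.23 tcp [ 0.5391 -0.297   0.0162] gap 0.0592 F [ 0.1 -1.   1.4]
up t 29.78 tcp [ 0.5388 -0.2969  0.115 ] gap 0.0594 F [-0.7  0.8 -1.4]
above t 31.04 tcp [0.5043 0.0149 0.0801] gap 0.0593 F [-0.3 -0.6 -1.6]
down t 31.96 tcp [0.5039 0.0157 0.0201] gap 0.0593 F [-0.   0.  -0.2]
open t 32.59 tcp [0.504  0.0157 0.0201] gap 0.088 F [ 1.4  0.9 -0.3]
away t 33.23 tcp [0.5036 0.0157 0.1388] gap 0.088 F [ 0.3  1.1 -0.3]
```

View pics/d_placed.png

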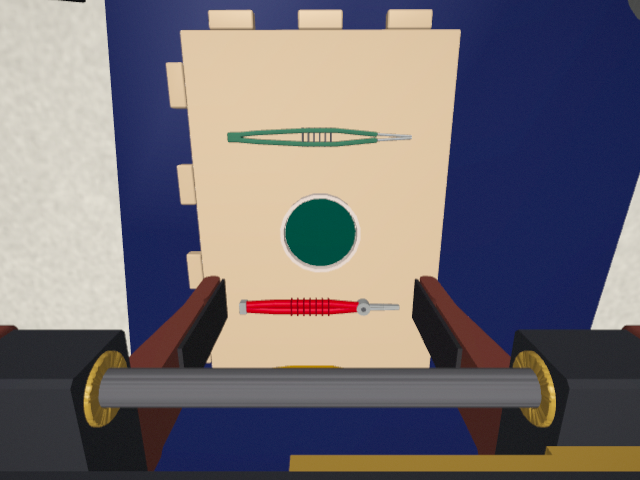

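View pics/d_scene.png

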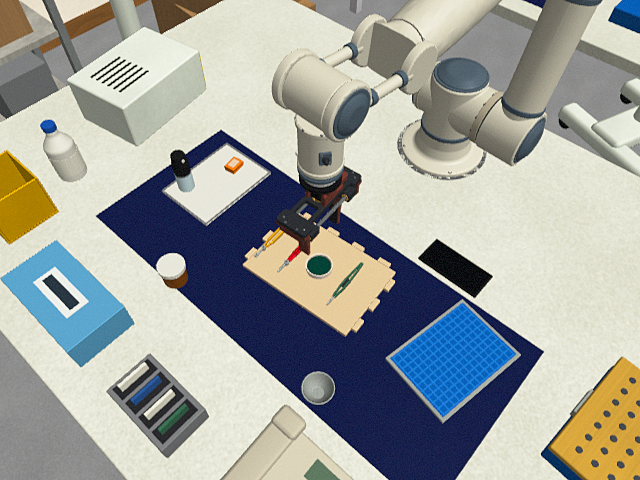

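The dish is centred between the instruments, at wrist pixel (320,232), and everything is flat. Now the bottle.

```bash
python3 - <<'E'
from act import *
b=np.array([.542,-.386])
move_to(P(b,.21),q(0)); rep("hi")
move_l(P(b,.065),.12); rep("down"); close(); rep("closed"); move_l(P(b,.19),.2); rep("up")
snap("wrist","b_grip")
t=bp(.126,0)
move_to(P(t,.15),q(YB)); rep("over")
move_l(P(t,.075),.15); move_l(P(t,.0595),.04); rep("down"); hold(.2)
gripper_open(); rep("open"); move_l(P(t,.21),.2); rep("away")
snap("scene","e_scene")
s=state(); movej([-1.21, 0.091, 1.231, 0, 1.82, -0.057]); rep("home")
snap("top","e_top"); 
E
```

```text
hi t 34.84 tcp [ 0.5424 -0.385   0.2097] gap 0.0877 F [0.4 0.1 0. ]
down t 36.2 tcp [ 0.5425 -0.3864  0.0663] gap 0.0877 F [-0.3  0.5 -0.4]
closed t 37.01 tcp [ 0.542  -0.386   0.0649] gap 0.0393 F [-0.3  0.4  0.1]
up t 37.78 tcp [ 0.5416 -0.3857  0.1882] gap 0.0393 F [ 0.6  0.6 -0.3]
over t 39.39 tcp [0.6298 0.0242 0.1501] gap 0.0398 F [-0.2  0.6 -0.4]
down t 40.58 tcp [0.6295 0.0255 0.0593] gap 0.0396 F [ 0.9  0.2 -1.1]
open t 41.66 tcp [0.6296 0.0254 0.0595] gap 0.0879 F [ 0.2  0.1 -0.3]
away t 42.56 tcp [0.6292 0.0254 0.2084] gap 0.0877 F [0.7 0.8 0. ]
home t 45.07 tcp [ 0.244  -0.548   0.2305] gap 0.0877 F [ 0.6 -0.5  0.3]
```

View pics/e_top.png

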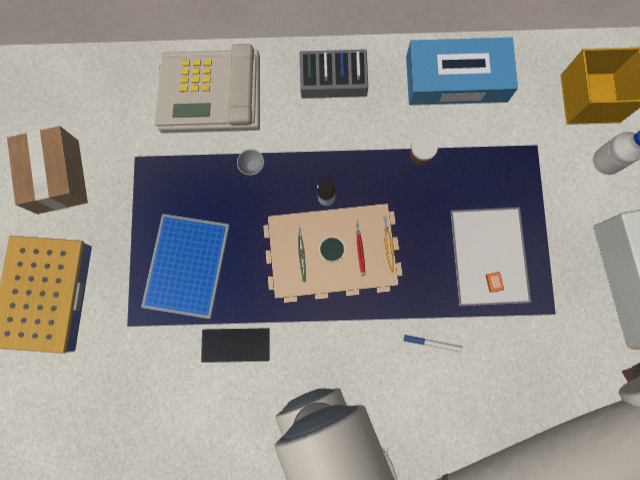

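View pics/e_scene.png

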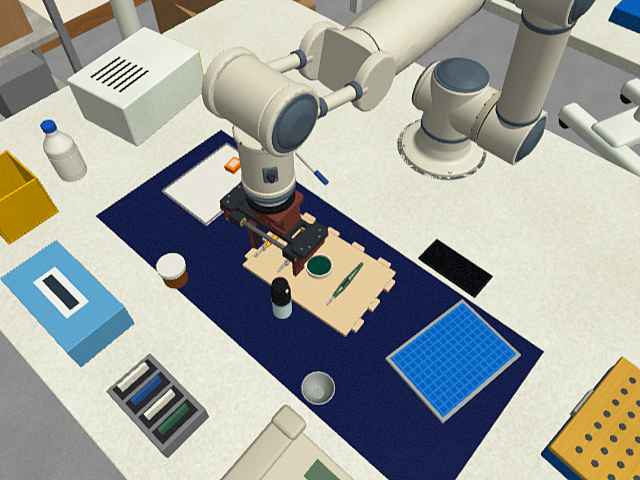

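```bash
python3 - <<'E'
from chk import *
for n in ("e_top","e_scene"):
    d=dict(np.load(n+".npz"));print(n);im=chk(d);cv2.imwrite(f"pics/c_{n}.png",im)
    X=xyz(d); t=bp(.126,0)
    m=(np.hypot(X[...,0]-t[0],X[...,1]-t[1])<.035)&(X[...,2]>.03)&(X[...,2]<.08)
    Q=X[m][:,:2]
    from scipy.optimize import least_squares
    g=least_squares(lambda p:np.hypot(*(Q-p).T)-.02,t,loss="soft_l1",f_scale=.002).x
    r=g-B;c,s=np.cos(YB),np.sin(YB);print("bottle board frame",c*r[0]+s*r[1],-s*r[0]+c*r[1],len(Q),"zmax",X[(np.hypot(X[...,0]-t[0],X[...,1]-t[1])<.03)][:,2].max())
E
```

```text
e_top
red 3531 x -0.0573 0.0298 y mean -0.0638 y@0 -0.0638 yaw deg 0.03
green 571 x -0.0288 0.0112 y mean 0.0687 y@0 0.066 yaw deg -9.04
gold 4477 x -0.0628 0.0308 y mean -0.1294 y@0 -0.1295 yaw deg -0.45
dish 5602 x -0.0223 0.0257 y mean -0.0035 y@0 -0.0037 yaw deg 4.93
bottle board frame 0.12603278652794128 9.635344378718796e-05 97 zmax 0.11443975752085532
e_scene
red 13149 x -0.1098 -0.0183 y mean -0.1395 y@0 -0.1313 yaw deg 7.7
green 4490 x -0.0658 0.0402 y mean 0.0691 y@0 0.0691 yaw deg 0.19
gold 1848 x -0.0093 0.0318 y mean -0.1302 y@0 -0.1303 yaw deg 0.72
dish 7909 x -0.0288 0.0218 y mean -0.0031 y@0 -0.0033 yaw deg -3.32
bottle board frame 0.1255492897653201 -0.000842303581374949 231 zmax 0.594381354611114
```

View pics/c_e_top.png

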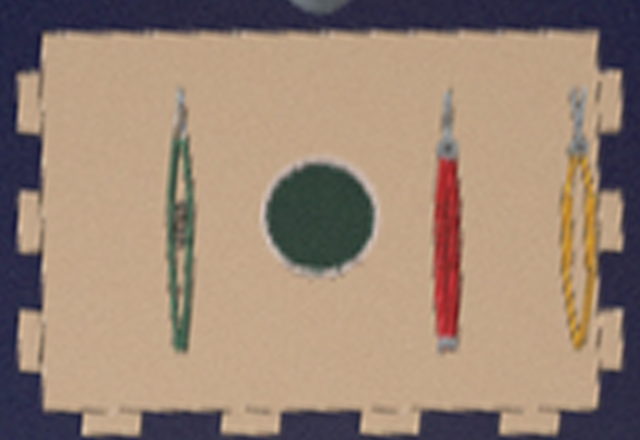

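```bash
python3 - <<'E'
from chk import *
for n,z in (("d_placed",.024),("e_top",.024),("e_scene",.024)):
    d=dict(np.load(n+".npz"));X=xyz(d)
    r=X[...,:2]-B;c,s=np.cos(YB),np.sin(YB);bx=c*r[...,0]+s*r[...,1];by=-s*r[...,0]+c*r[...,1]
    m=(np.hypot(bx,by)<.045)&(X[...,2]>.0185)&(X[...,2]<.028)
    (cx,cy),R=cv2.minEnclosingCircle(np.c_[bx[m],by[m]].astype(np.float32));print(n,"rim",m.sum(),cx,cy,R)
    h=cv2.cvtColor(d["frame"],cv2.COLOR_BGR2HSV).astype(int)
    g=(np.hypot(bx,by)<.04)&(h[...,0]>60)&(h[...,0]<98)&(h[...,1]>70)&(h[...,2]<130)
    print("  lining",g.sum(),bx[g].mean(),by[g].mean(),np.median(X[g][:,2]))
E
```

```text
d_placed rim 4618 4.714421811513603e-05 0.0011714155552908778 0.030139967799186707
  lining 3619 -0.00010644209564457753 0.0015711510067011607 0.019530471178878215
e_top rim 349 -0.00047804764471948147 0.00027342565590515733 0.030093984678387642
  lining 48 0.004005413932945126 -0.0004084540558629021 0.019047494671258165
e_scene rim 454 4.3744010326918215e-05 -5.587012492469512e-05 0.03047059290111065
  lining 345 9.090652073975721e-05 -0.00046245747914770913 0.020392107051544817
```

Rectified, the board is centred at u=42–598. The forceps are at u≈181, dish (320,216), needle holder u≈447 and scissors u≈578, all square and inside the edge. The dish rim centre is within about 0.5 mm of the middle. Handing in.

```bash
python3 -c "
from bench import *
print(state()['time']);job_done()"
```

```text
45.1167
the job is handed in; nothing more can be done
```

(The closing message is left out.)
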